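# Set the fume extractor's run-on timer

### The arm

A 6-joint arm with a two-finger parallel gripper is mounted at the origin on the work surface. World frame = base frame: x ahead of the robot, y to its left, z up, the work surface at z = 0. Lengths are in m, angles in rad, forces in N, time in s.
With the tool pointing down it reaches from about 0.375 to 0.975 m from the base axis. Payload 3.8 kg.
Tool frame: the origin (TCP) lies where the fingers leave the gripper's body, on its centre line; the fingertips stand 73 mm ahead of it and the grasp point (between the pads) lies 54 mm ahead of it; z points along the fingers, y is the line along which they close (so a half turn about z gives the same grasp; the last joint's range is limited). The gripper opens to 85 mm and grips with 20 to 120 N. Pads are 22 mm wide; open, the fingers measure 114 mm over their backs; the gripper's body (76 mm by 85 mm) begins 54 mm behind the grasp point. The pads swing forward as they close: fully open they stand 13 mm farther back than shut.
Start: joints at [-1.196, 0.264, 1.604, -0, 1.274, -0.037], TCP at [0.27, -0.619, 0.304] pointing down, gripper open.
Joint ranges: [-2.63, 2.63], [-0.94, 2.18], [0.31, 2.57], [-1.31, 4.45], [0, 2.66], [-2.55, 2.55]. Speed limits (rad/s): [2.57, 2.57, 3.14, 3.14, 3.14, 3.14].

### API

Orientations are given as a rotation vector (axis times angle).
In Python, from workcell import read_state, viewer, bot gives the robot as it stands.
- The arm moves only by the tool jog_arm, never from a script. Its argument "increments" is a list that holds one entry, the list of rows, each a list of 7 numbers: the shift along the tool's x, y, z in units of 30 mm (1.0 is 30 mm), then the turn, a rotation vector about the tool's x, y, z in units of 6 degrees (1.0 is 6 degrees), then the opening, from -1 (shut) to 1 (fully open). A call has exactly 5 rows; each row shifts and turns the commanded pose from where the row before left it, along the tool's axes as they then stand; what a row does not reach is not made up. A row lasts 1/12 s, in which the tool goes at most 41.7 mm and 7.16 degrees, less where a joint would pass 70% of its speed; a pose out of reach is approached as far as the arm can. A call is refused whole if a number of a shift passes 1 or a number of a turn 1, either way. A call with a gripper value outside its range is refused whole. The fingers move at their own pace and stop on an object; "force" is the grip in N (left out, the last holds). Time passes only in rows, so rows that do not move let the fingers close, or fill a call up. It gives the time, the measured TCP pose, the force, the opening and the grip force at its end, in the units of the state.
- read_state(): the state, without advancing time (a new reading comes with each control period).
- viewer.read_camera(name): name is "scene" or "top" or "wrist"; returns (picture, depth): 420x560x3 uint8, blue, green, red; 420x560 float32, m along the optical axis (not along the pixel's ray), 0 where there is no reading.
- viewer.camera_params(name): a dict with "fx", "fy", "cx", "cy" (pixels), "k1" (the pictures are not rectified: a ray, as slopes to the right and down, at radius r is drawn at 1 + k1 r^2 times it, then the intrinsics apply), "R" (3x3) and "t" (3): a world point X has camera coordinates R X + t; the wrist camera has in their place "hand_eye" (4x4, takes a point from camera to tool coordinates, whose origin is the TCP and whose axes are the flange's). Camera axes: x right, y down, z forward; pixel columns grow to the right and rows downward; lengths in m; the calibration is good to about 2 mm. A picture is of the moment at which its call begins: read the wrist's pose just before it. camera_params takes no time and is no camera call.
- bot.finish_job(): hands the job in; it is judged then, once.
The state is a dict: "time": time; "q": joint angles; "joint_vel": joint speeds; "joint_torque": joint torques, N m; "tool_pos": TCP position; "tcp_rot": TCP orientation; "wrist_force": force on the tool from outside, world axes, zero at the start; "torque": the same for the moment, N m; "width": opening from 0.0 (shut) to 1.0 (fully open); "grip_force": force on a finger pad.
Only numpy, scipy, OpenCV 4.12 (cv2) and the standard library are available. Lean on these libraries where they do the work, as an engineer would, in place of code of your own. Each camera call takes 0.05 s, during which the arm holds its last target. There are 200 camera calls.

### The job

Set the fume extractor's run-on timer to 5: roll the orange thumbwheel by its knurled edge until the digit 5 stands squarely in the window on top of its box. Leave the blue wheel of the lamp dimmer, a box of the same shape, at its setting.

Things in the scene. Friction and masses are not known exactly. Their poses are not given: they have to be found in the camera images.
- timer: Extractor timer: grey box fixed to the bench, 110 mm deep (x), 120 wide (y), 61 high, an orange stripe on top and an orange thumbwheel lying flat, half sunk in its front. Origin: on the bench under the wheel's upright axis, in the plane of the front face; x points from there back into the box (roughly away from the robot), y left, z up. The exposed half of the wheel bulges out to -x.
- timer_rim (a point): Foremost point of the orange wheel's rim, at mid-thickness, fixed to the box: 45.5 mm from the axis, 45 mm above the bench. The rim (ridges 2.5 mm high every 10 degrees) spans heights 36 to 54 mm and is free 60 degrees either side of here; below it is air but for a foot of radius 14 mm on the axis, above it a fixed guard of radius 36.5 mm, top at 59 mm. Axes as the timer's.
- timer_window (a point): Centre of the timer's window in the box's top, 22 (x) by 22 mm, 30 mm behind the wheel's axis, 61 mm above the bench, with a white index mark at its left and right. It shows the wheel's digit, black on white, 17 mm high, upright as seen from the robot.
- timer_wheel (a joint): Turn of the orange wheel, rad, growing anticlockwise from above: pushing its front edge to the right (the box's -y) raises the digit. Digit k is centred in the window at 0.6283 k (36 degrees a digit), 5 at 3.1416; it stops at 0 and 9 and starts below 5. No clicks: light friction (0.06 N m, 1.4 N at the rim) holds it where it is left.
- lamp: The lamp dimmer: a fixed grey box just like the timer, with the same frame, but with a blue stripe and wheel. Not to be operated. The two boxes may stand either way round.
- lamp_mark (a point): A point on the blue wheel's rim, 45.5 mm from its axis, 54 mm above the bench, in the direction of its digit 0: it moves when the blue wheel turns.

How it is judged:
At the end, for the whole second after the job is handed in: The orange wheel is at rest with the 5 in the middle of its window (joint within 0.2 rad, 11 degrees, of 3.1416), and the blue wheel is where it was (its rim mark within 10 mm of its start) (value of joint timer_wheel between 2.9416 and 3.3416 rad and velocity of joint timer_wheel between -0.05 and 0.05 rad/s and distance of lamp_mark from where it was at the start of the episode below 0.01 m); the robot touches nothing.
It fails at once if the blue wheel was turned (its rim mark more than 10 mm from its start) (distance of lamp_mark from where it was at the start of the episode above 0.01 m).
It also fails if it takes over 64 s, if anything falls off the work surface, if the arm or the gripper's body presses on something with over 40 N, if the wrist force passes 120 N, or if a joint passes its speed limit or range.

## Working session

There is one attempt and no reset: what is moved stays moved. The work goes in short steps, Python scripts to look and compute and a tool call to move; the robot and the scene stay as the last step left them, time stands still between calls to the robot, and variables do not carry over. Pictures are saved under pics/ and viewed, at most 12 in all, crops included, and the job is handed in when it is done.

Besides the shell and the picture viewer there is one more tool, called by a JSON object that holds its "api" and its "payload", one argument or row to a line. jog_arm: Moves the arm, as the interface text tells. Its arguments: {"type":"object","properties":{"increments":{"type":"array","items":{"type":"array","items":{"type":"array","items":{"type":"number"}}}},"force":{"type":"number"}},"required":["increments"]}

```bash
mkdir -p pics; ls
python3 - <<'E'
from workcell import read_state, viewer, bot
import cv2, numpy as np
s=read_state();print(s)
for n in("scene","top"):
    im,d=viewer.read_camera(n);cv2.imwrite(f"pics/{n}0.png",im);np.save(f"{n}0.npy",d);print(n,viewer.camera_params(n))
a=cv2.imread("pics/scene0.png");b=cv2.imread("pics/top0.png")
E
```

```text
pics
{'time': 0.0, 'q': array([-1.19589104e+00,  2.64792201e-01,  1.60539189e+00, -1.34689409e-05,
        1.27368575e+00, -3.69097729e-02]), 'joint_vel': array([ 6.15473864e-05,  3.60868277e-04,  3.83528876e-04,  1.31864050e-03,
       -1.59354598e-04, -3.36108861e-05]), 'joint_torque': array([ 5.66376930e-04, -5.15111303e+01, -3.67310107e+01,  1.58532720e-05,
        1.29511720e-02, -8.58174587e-06]), 'tool_pos': array([ 0.26996427, -0.61804031,  0.30252586]), 'tcp_rot': array([-3.07303261e+00, -6.41863785e-01,  6.21121410e-04]), 'wrist_force': array([-0.16540866, -0.48092611, -0.01733414]), 'torque': array([ 0.05586454, -0.0194232 ,  0.05190115]), 'grip_force': 0.0, 'width': 0.9996395194427228}
scene {'fx': 398.68250346393324, 'fy': 398.68250346393324, 'cx': 273.47266621774577, 'cy': 209.67268877564575, 'k1': -0.059991514933299156, 'R': array([[-0.30644408,  0.95183019, -0.01055029],
       [ 0.85335228,  0.26979426, -0.44609521],
       [-0.42176048, -0.14570635, -0.89492332]]), 't': array([ 0.17586529, -0.46641901,  1.00485408])}
top {'fx': 492.6121722652721, 'fy': 492.6121722652721, 'cx': 274.3548453458182, 'cy': 203.23906946198622, 'k1': -0.02328812194852024, 'R': array([[-9.51459019e-03, -9.99953553e-01, -1.53744617e-03],
       [-9.86925389e-01,  9.63799701e-03, -1.60889357e-01],
       [ 1.60896702e-01, -1.34516431e-05, -9.86971251e-01]]), 't': array([-0.02065232,  0.56830865,  0.77419331])}
```

View pics/top0.png

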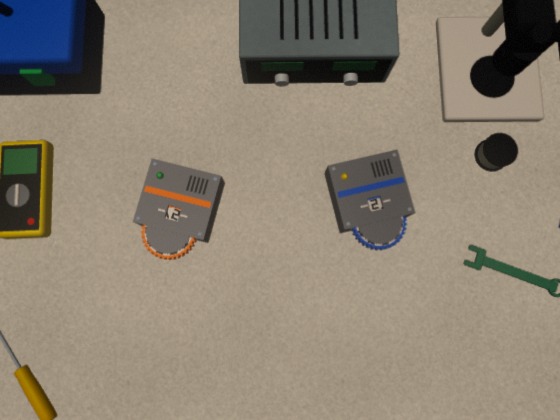

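View pics/scene0.png

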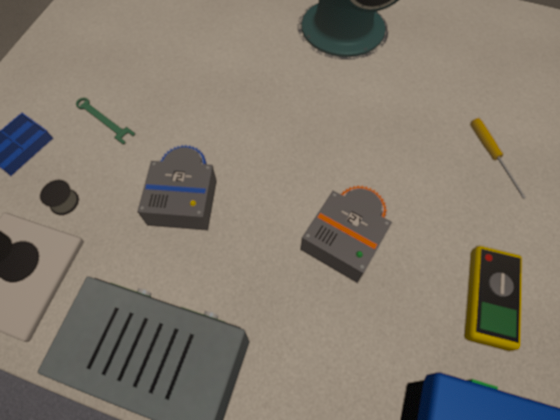

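The top view shows the orange timer at left (window about (174,213), rim front about (168,258)) and the lamp at right. Both read roughly 2. Next I'll fit the timer's pose.

```bash
cat > h.py <<'E'
from workcell import read_state, viewer, bot
import cv2, numpy as np
from scipy.spatial.transform import Rotation as Ro
def rays(P,uv):
    x=(np.atleast_2d(uv)-[P['cx'],P['cy']])/[P['fx'],P['fy']]
    y=x.copy()
    for _ in range(8): y=x/(1+P['k1']*(y**2).sum(1,keepdims=True))
    return np.c_[y,np.ones(len(y))]
def onplane(P,uv,z,R=None,t=None):
    R=P['R'] if R is None else R; t=P['t'] if t is None else t
    c=-R.T@t; d=rays(P,uv)@R
    return c+d*((z-c[2])/d[:,2])[:,None]
def proj(P,X,R=None,t=None):
    R=P['R'] if R is None else R; t=P['t'] if t is None else t
    c=np.atleast_2d(X)@R.T+t; s=c[:,:2]/c[:,2:]
    s=s*(1+P['k1']*(s**2).sum(1,keepdims=True))
    return s*[P['fx'],P['fy']]+[P['cx'],P['cy']]
E
python3 - <<'E'
from h import *
P=viewer.camera_params("top"); im=cv2.imread("pics/top0.png"); d=np.load("top0.npy")
uv=np.stack(np.meshgrid(np.arange(560),np.arange(420)),-1).reshape(-1,2).astype(float)
X=(rays(P,uv)*d.reshape(-1,1)-P['t'])@P['R']; Z=X[:,2].reshape(420,560)
for n,(u0,u1) in dict(timer=(120,240),lamp=(315,430)).items():
    m=np.zeros((420,560),bool); m[140:265,u0:u1]=1; m&=(Z>.052)&(Z<.07)
    hsv=cv2.cvtColor(im,cv2.COLOR_BGR2HSV)
    col=(hsv[...,1]>130)
    w=onplane(P,uv[(m).ravel()],.061)
    rect=cv2.minAreaRect((w[:,:2]*1000).astype(np.float32)); print(n,np.median(Z[m]),m.sum(),rect)
    sm=np.zeros_like(m); sm[170:212,u0:u1]=1; sm&=col
    s=onplane(P,uv[sm.ravel()],.061)[:,:2]; c=s.mean(0);_,_,v=np.linalg.svd(s-c); print(' stripe',c,v[0],np.degrees(np.arctan2(*v[0][::-1])))
    rm=np.zeros_like(m); rm[213:265,u0:u1]=1; rm&=col
    r=onplane(P,uv[rm.ravel()],.050)[:,:2]; 
    A=np.c_[2*r,np.ones(len(r))]; q=np.linalg.lstsq(A,(r**2).sum(1),rcond=None)[0]; print(' rim circ',q[:2],np.sqrt(q[2]+q[:2]@q[:2]))
print(onplane(P,[[152,160],[223,179],[212,242],[134,221],[174,213]],.061))
cv2.imwrite("pics/crop0.png",cv2.resize(im[145:270,120:240],None,fx=5,fy=4.8*1,interpolation=cv2.INTER_CUBIC))
E
```

```text
timer 0.05961603584474293 5936 ((553.59423828125, 138.82272338867188), (121.59577178955078, 154.25828552246094), 75.14495086669922)
 stripe [0.57898616 0.13440426] [0.28767311 0.95772866] 73.28130004209662
 rim circ [0.52299318 0.14821351] 0.04267675431762823
lamp 0.05978073535660787 5897 ((565.9961547851562, -189.5841522216797), (155.1958465576172, 121.87737274169922), 12.790400505065918)
 stripe [ 0.59343289 -0.18079525] [ 0.13044027 -0.99145617] -82.5049652533973
 rim circ [ 0.53548173 -0.1974543 ] 0.04234525494816862
[[0.64039858 0.1764306  0.061     ]
 [0.60693943 0.05812173 0.061     ]
 [0.50321516 0.07514675 0.061     ]
 [0.53856707 0.20269749 0.061     ]
 [0.55110708 0.13769395 0.061     ]]
```

View pics/crop0.png

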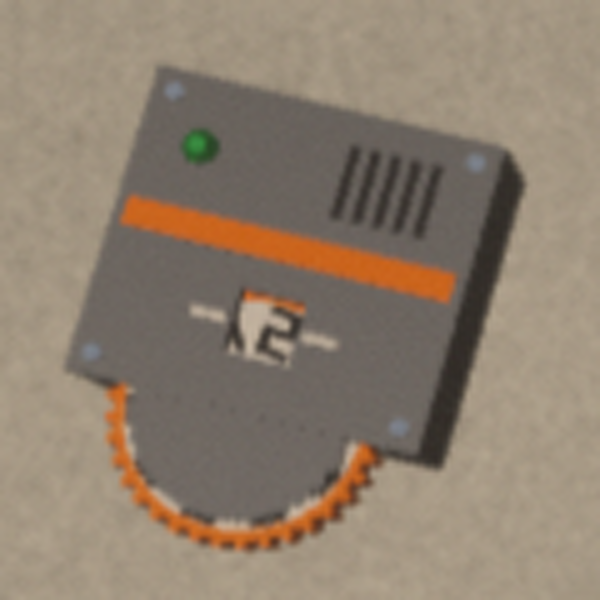

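The crop shows digit 2 slightly right of the window centre with 1 leaving at left, so the wheel reads about 1.75 and needs roughly 117° anticlockwise. The axis is near (0.5225, 0.147) and the yaw about -16°. I'll push with a corner of the closed fingers in the ridges, on an arc about the axis. First I travel there.

{"api": "jog_arm", "payload": {
  "increments": [
    [[0.72,-0.9,0,0,0,0,-1],[0.72,-0.9,0,0,0,0,-1],[0.72,-0.9,0,0,0,0,-1],[0.72,-0.9,0,0,0,0,-1],[0.72,-0.9,0,0,0,0,-1]]
  ],
  "force": 40
}}

```text
time: 0.52
tool_pos: [0.315, -0.4499, 0.3031]
tcp_rot: [-3.074, -0.641, 0.0]
wrist_force: [-0.1, 0.0, -0.2]
width: 0.301
grip_force: 0.0
```

{"api": "jog_arm", "payload": {
  "increments": [
    [[0.72,-0.9,0,0,0,0,-1],[0.72,-0.9,0,0,0,0,-1],[0.72,-0.9,0,0,0,0,-1],[0.72,-0.9,0,0,0,0,-1],[0.72,-0.9,0,0,0,0,-1]]
  ]
}}

```text
time: 0.93
tool_pos: [0.3598, -0.2829, 0.3034]
tcp_rot: [-3.075, -0.641, 0.0]
wrist_force: [0.4, -0.6, -0.1]
width: 0.002
grip_force: 0.0
```

{"api": "jog_arm", "payload": {
  "increments": [
    [[0.72,-0.9,0,0,0,0,-1],[0.72,-0.9,0,0,0,0,-1],[0.72,-0.9,0,0,0,0,-1],[0.72,-0.9,0,0,0,0,-1],[0.72,-0.9,0,0,0,0,-1]]
  ]
}}

```text
time: 1.35
tool_pos: [0.4047, -0.116, 0.3036]
tcp_rot: [-3.075, -0.642, 0.0]
wrist_force: [1.1, 0.0, 0.9]
width: 0.003
grip_force: 0.0
```

{"api": "jog_arm", "payload": {
  "increments": [
    [[0.72,-0.9,0,0,0,0,-1],[0.72,-0.9,0,0,0,0,-1],[0.72,-0.9,0,0,0,0,-1],[0.72,-0.9,0,0,0,0,-1],[0.72,-0.9,0,0,0,0,-1]]
  ]
}}

```text
time: 1.77
tool_pos: [0.4497, 0.051, 0.3036]
tcp_rot: [3.075, 0.643, -0.0]
wrist_force: [0.2, -1.1, -0.7]
width: 0.001
grip_force: 0.0
```

{"api": "jog_arm", "payload": {
  "increments": [
    [[0.72,-0.9,0.2,0,0,0,-1],[0.72,-0.9,0.2,0,0,0,-1],[0.72,-0.9,0.2,0,0,0,-1],[0.72,-0.9,0.2,0,0,0,-1],[0.72,-0.9,0.2,0,0,0,-1]]
  ]
}}

```text
time: 2.18
tool_pos: [0.4947, 0.2179, 0.2731]
tcp_rot: [3.075, 0.643, -0.001]
wrist_force: [0.4, -0.5, 0.4]
width: 0.007
grip_force: 0.0
```

{"api": "jog_arm", "payload": {
  "increments": [
    [[0,0,0,0,0,1,-1],[0,0,0,0,0,1,-1],[0,0,0,0,0,1,-1],[0,0,0,0,0,1,-1],[0,0,0,0,0,1,-1]]
  ]
}}

```text
time: 2.6
tool_pos: [0.4945, 0.2163, 0.2732]
tcp_rot: [3.136, -0.183, -0.002]
wrist_force: [-0.2, -0.2, 0.3]
width: 0.005
grip_force: 0.0
```

{"api": "jog_arm", "payload": {
  "increments": [
    [[0,0,0,0,0,1,-1],[0,0,0,0,0,1,-1],[0,0,0,0,0,0.4,-1],[0,0,0,0,0,0,-1],[0,0,0,0,0,0,-1]]
  ]
}}

```text
time: 3.02
tool_pos: [0.4946, 0.216, 0.2735]
tcp_rot: [3.09, -0.565, -0.001]
wrist_force: [-0.8, -0.4, 0.2]
width: -0.002
grip_force: 0.0
```

Run:
```python
from h import *
s=read_state(); im,d=viewer.read_camera("wrist"); cv2.imwrite("pics/w1.png",im)
P=viewer.camera_params("wrist");np.save("w1.npy",d); print(s['time'],s['tool_pos'],s['tcp_rot'],s['q'],P)
```

```text
3.0167 [0.49460382 0.21603539 0.27346566] [ 3.08994420e+00 -5.65056602e-01 -1.07773309e-03] [3.65654611e-01 3.04274696e-02 1.92738853e+00 9.33008808e-06
 1.18457459e+00 2.29818943e+00] {'fx': 309.35905765016656, 'fy': 309.35905765016656, 'cx': 274.75661756462455, 'cy': 210.2269872934725, 'k1': -0.04514980783744975, 'hand_eye': array([[ 6.83485192e-04, -9.58460988e-01, -2.85222837e-01,
         7.24484299e-02],
       [ 9.99999739e-01,  5.88803938e-04,  4.17706419e-04,
        -1.36672929e-03],
       [-2.32414978e-04, -2.85223048e-01,  9.58461141e-01,
        -6.97330649e-02],
       [ 0.00000000e+00,  0.00000000e+00,  0.00000000e+00,
         1.00000000e+00]])}
```

View pics/w1.png

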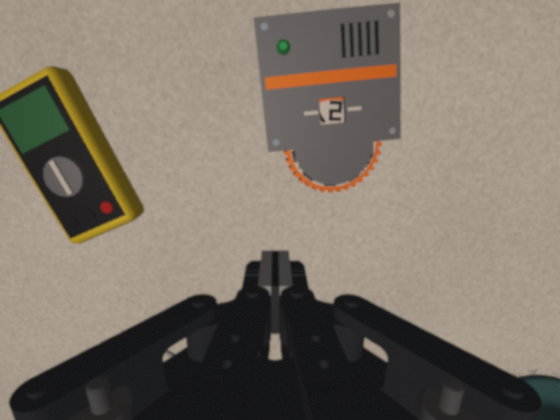

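The wrist view shows the timer clearly: window at (332,111), rim front at (332,190). The closed fingertips at (275,265) look narrower than 29 mm, so I'll measure both the fingers and the timer pose.

```bash
cat >> h.py <<'E'
def wristRt(s):
    T=np.eye(4);T[:3,:3]=Ro.from_rotvec(s['tcp_rot']).as_matrix();T[:3,3]=s['tool_pos']
    H=np.linalg.inv(T@viewer.camera_params("wrist")['hand_eye']); return H[:3,:3],H[:3,3]
def fit(im,R,t,u,v):
    "timer pose from stripe, rim circle; u,v crop ranges"
    P=viewer.camera_params("wrist"); hsv=cv2.cvtColor(im,cv2.COLOR_BGR2HSV)
    m=(hsv[...,1]>150)&(hsv[...,0]<20)&(hsv[...,2]>90); m[:v[0]]=0;m[v[1]:]=0;m[:,:u[0]]=0;m[:,u[1]:]=0
    n,l,st,ce=cv2.connectedComponentsWithStats(m.astype(np.uint8),connectivity=8)
    return m,l,st
E
python3 - <<'E'
from h import *
s=read_state();im=cv2.imread("pics/w1.png");d=np.load("w1.npy");P=viewer.camera_params("wrist");R,t=wristRt(s)
uv=np.stack(np.meshgrid(np.arange(560),np.arange(420)),-1).reshape(-1,2).astype(float)
C=rays(P,uv)*d.reshape(-1,1);He=P['hand_eye'];T=C@He[:3,:3].T+He[:3,3]
ok=(d.ravel()>0)&(np.abs(T[:,1])<.03)&(T[:,0]<.03)
for z0 in np.arange(.02,.085,.006):
    k=ok&(T[:,2]>z0)&(T[:,2]<=z0+.006)
    if k.sum()>3: print('z%.3f n%d x[%.4f %.4f] y[%.4f %.4f]'%(z0,k.sum(),T[k,0].min(),T[k,0].max(),T[k,1].min(),T[k,1].max()))
m,l,st=fit(im,R,t,(240,420),(50,210)); print(st)
ids=np.argsort(-st[1:,4])[:2]+1; ids=sorted(ids,key=lambda i:st[i,1])
g=uv.reshape(420,560,2)
S=onplane(P,g[l==ids[0]],.061,R,t)[:,:2]; c=S.mean(0);v=np.linalg.svd(S-c)[2][0];print('stripe',c,'yaw',np.degrees(np.arctan2(v[1],v[0]))%180-90)
rm=m.copy();rm[:140]=0
r=onplane(P,g[rm],.050,R,t)[:,:2];A=np.c_[2*r,np.ones(len(r))];q=np.linalg.lstsq(A,(r**2).sum(1),rcond=None)[0];print('rim',q[:2],np.sqrt(q[2]+q[:2]@q[:2]))
print('win,marks',onplane(P,[[332,111],[310,113],[355,109]],.061,R,t))
print('corners',onplane(P,[[255,18],[399,4],[268,152],[401,139]],.061,R,t))
cv2.imwrite("pics/cw1.png",cv2.resize(im[85:200,270:400],None,fx=5,fy=5,interpolation=cv2.INTER_CUBIC))
E
```

```text
z0.020 n1963 x[-0.0118 0.0146] y[-0.0300 0.0300]
z0.026 n1016 x[-0.0124 0.0144] y[-0.0297 0.0299]
z0.032 n621 x[-0.0113 0.0126] y[-0.0175 0.0158]
z0.038 n310 x[0.0063 0.0115] y[-0.0150 0.0122]
z0.044 n433 x[0.0057 0.0116] y[-0.0151 0.0123]
z0.050 n384 x[0.0061 0.0116] y[-0.0151 0.0122]
z0.056 n341 x[0.0059 0.0116] y[-0.0150 0.0121]
z0.062 n225 x[0.0063 0.0116] y[-0.0143 0.0115]
z0.068 n19 x[0.0103 0.0109] y[-0.0080 0.0051]
[[     0      0    560    420 233069]
 [   265     64    131     25   1590]
 [   331     97     12      3     24]
 [   320     99      7      2     10]
 [   285    141     96     51    507]]
stripe [0.57860344 0.1345844 ] yaw -14.80839775042601
rim [0.52206124 0.14950196] 0.04242802535561962
win,marks [[0.55115186 0.14250017 0.061     ]
 [0.55628896 0.16109457 0.061     ]
 [0.54574438 0.12306236 0.061     ]]
corners [[0.64296166 0.17854673 0.061     ]
 [0.61231754 0.06476516 0.061     ]
 [0.5376438  0.2076074  0.061     ]
 [0.50657985 0.09140948 0.061     ]]
```

View pics/cw1.png

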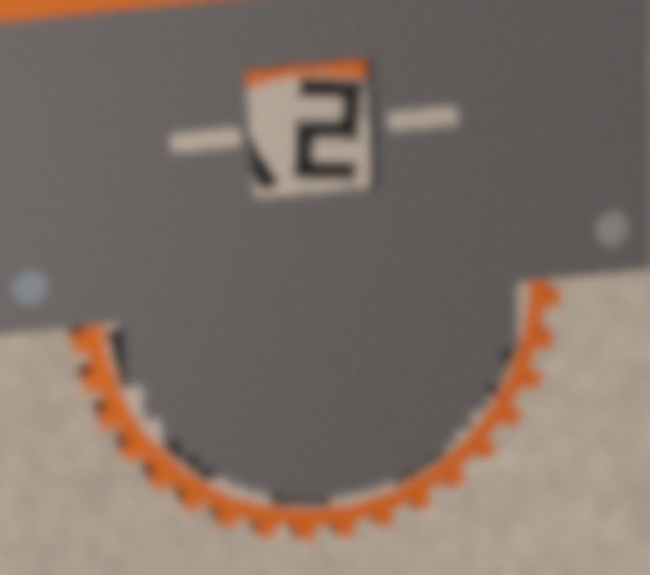

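Fitted axis is (0.522, 0.1498), yaw -15°, and the wheel reads about 1.82, so it needs about 114°. Now I descend beside the left of the rim and move the finger corner in.

{"api": "jog_arm", "payload": {
  "increments": [
    [[0,0,0.95,0,0,0,-1],[0,0,0.95,0,0,0,-1],[0,0,0.95,0,0,0,-1],[0,0,0.95,0,0,0,-1],[0,0,0.95,0,0,0,-1]]
  ]
}}

```text
time: 3.48
tool_pos: [0.4948, 0.2161, 0.1303]
tcp_rot: [-3.09, 0.565, -0.001]
wrist_force: [0.1, 0.4, 0.3]
width: 0.001
grip_force: 0.0
```

{"api": "jog_arm", "payload": {
  "increments": [
    [[0,0,0.5,0,0,0,-1],[0,0,0.47,0,0,0,-1],[0,0,0,0,0,0,-1],[0.1,0.11,0,0,0,0,-1],[0,0,0,0,0,0,-1]]
  ]
}}

```text
time: 3.9
tool_pos: [0.4973, 0.2118, 0.1032]
tcp_rot: [-3.09, 0.566, -0.002]
wrist_force: [0.5, 0.3, 0.8]
width: 0.003
grip_force: 0.0
```

{"api": "jog_arm", "payload": {
  "increments": [
    [[0.07,0.08,0,0,0,0,-1],[0.07,0.07,0,0,0,0,-1],[0,0,0,0,0,0,-1],[0,0,0,0,0,0,-1],[0,0,0,0,0,0,-1]]
  ]
}}

```text
time: 4.32
tool_pos: [0.4991, 0.2063, 0.1028]
tcp_rot: [-3.089, 0.568, -0.001]
wrist_force: [-0.2, -0.4, 0.6]
width: -0.001
grip_force: 0.0
```

{"api": "jog_arm", "payload": {
  "increments": [
    [[-0.119,0.122,0,0,0,-0.8,-1],[-0.119,0.122,0,0,0,-0.8,-1],[-0.119,0.122,0,0,0,-0.8,-1],[-0.119,0.122,0,0,0,-0.8,-1],[-0.119,0.122,0,0,0,-0.8,-1]]
  ]
}}

```text
time: 4.73
tool_pos: [0.4776, 0.1919, 0.1024]
tcp_rot: [-3.14, -0.094, 0.0]
wrist_force: [0.8, -0.4, 1.1]
width: 0.003
grip_force: 0.0
```

Run:
```python
from h import *
s=read_state(); im,d=viewer.read_camera("wrist"); cv2.imwrite("pics/w2.png",im)
R=Ro.from_rotvec(s['tcp_rot']).as_matrix(); print(s['tool_pos'],s['wrist_force'],R.T@(np.array([.522,.1498,.1])-s['tool_pos']))
```

```text
[0.47758775 0.19190578 0.10235816] [ 0.84570771 -0.38587717  1.07900115] [0.04180065 0.04469973 0.00235481]
```

View pics/w2.png

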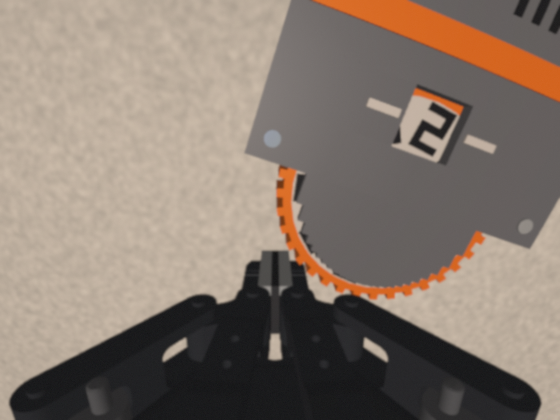

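The digit 2 is near centre (433,128), so the wheel barely followed. The corner at about (305,262) isn't deep enough, so I press in further.

{"api": "jog_arm", "payload": {
  "increments": [
    [[0.03,0.03,0,0,0,0,-1],[0.03,0.03,0,0,0,0,-1],[0.03,0.03,0,0,0,0,-1],[0,0,0,0,0,0,-1],[0,0,0,0,0,0,-1]]
  ]
}}

```text
time: 5.2
tool_pos: [0.4798, 0.1902, 0.1022]
tcp_rot: [-3.139, -0.084, 0.005]
wrist_force: [-5.1, 4.2, 4.1]
width: 0.0
grip_force: 3.4
```

{"api": "jog_arm", "payload": {
  "increments": [
    [[-0.113,0.115,0,0,0,-0.8,-1],[-0.113,0.115,0,0,0,-0.8,-1],[-0.113,0.115,0,0,0,-0.8,-1],[-0.113,0.115,0,0,0,-0.8,-1],[-0.113,0.115,0,0,0,-0.8,-1]]
  ]
}}

```text
time: 5.62
tool_pos: [0.4666, 0.1696, 0.1021]
tcp_rot: [-3.051, -0.741, 0.006]
wrist_force: [-6.6, 3.9, 5.0]
width: -0.0
grip_force: 3.6
```

Run:
```python
from h import *
s=read_state(); im,d=viewer.read_camera("wrist")
R=Ro.from_rotvec(s['tcp_rot']).as_matrix(); print(s['tool_pos'],s['wrist_force'],R.T@(np.array([.522,.1498,.1])-s['tool_pos']))
cv2.imwrite("pics/w3.png",im)
```

```text
[0.46661693 0.16956529 0.10212772] [-6.58004055  3.94793314  4.95807668] [0.04014147 0.04298307 0.00189655]
```

View pics/w3.png

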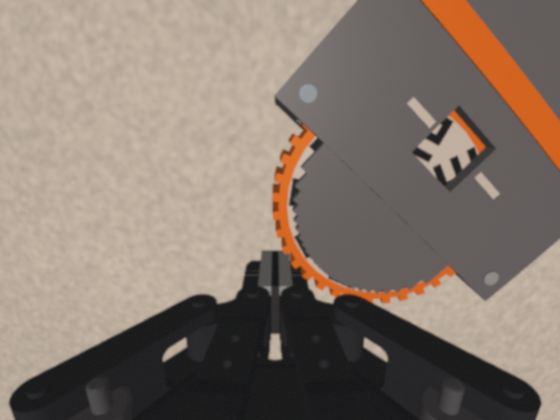

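The wheel now follows: the window at (453,148) shows it between 2 and 3. I continue the sweep.

{"api": "jog_arm", "payload": {
  "increments": [
    [[-0.113,0.115,0,0,0,-0.8,-1],[-0.113,0.115,0,0,0,-0.8,-1],[-0.113,0.115,0,0,0,-0.8,-1],[-0.113,0.115,0,0,0,-0.8,-1],[-0.113,0.115,0,0,0,-0.8,-1]]
  ]
}}

```text
time: 6.08
tool_pos: [0.463, 0.145, 0.1019]
tcp_rot: [-2.83, -1.36, 0.008]
wrist_force: [-6.3, 0.0, 5.1]
width: -0.001
grip_force: 3.5
```

{"api": "jog_arm", "payload": {
  "increments": [
    [[-0.113,0.115,0,0,0,-0.8,-1],[-0.113,0.115,0,0,0,-0.8,-1],[-0.113,0.115,0,0,0,-0.8,-1],[-0.113,0.115,0,0,0,-0.8,-1],[-0.113,0.115,0,0,0,-0.8,-1]]
  ]
}}

```text
time: 6.5
tool_pos: [0.4696, 0.1213, 0.1018]
tcp_rot: [-2.484, -1.919, 0.009]
wrist_force: [-7.7, -2.4, 6.4]
width: 0.004
grip_force: 3.8
```

Run:
```python
from h import *
s=read_state(); im,d=viewer.read_camera("wrist")
R=Ro.from_rotvec(s['tcp_rot']).as_matrix(); print(s['tool_pos'],s['tcp_rot'],R.T@(np.array([.522,.1498,.1])-s['tool_pos']))
cv2.imwrite("pics/w4.png",im)
```

```text
[0.46957162 0.12133199 0.10179093] [-2.48448598 -1.91895609  0.00866215] [0.04079707 0.04354175 0.00144397]
```

View pics/w4.png

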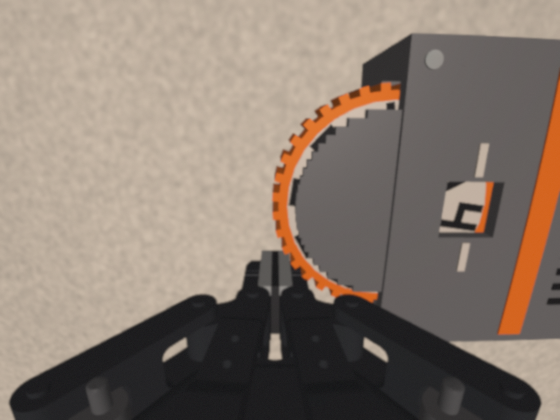

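The window at (468,210) shows a 4 just to the right of centre, so about 3.8, with about 42° to go. I retract, swing back 60°, re-engage and push again.

{"api": "jog_arm", "payload": {
  "increments": [
    [[-0.15,-0.15,0,0,0,0,-1],[-0.15,-0.15,0,0,0,0,-1],[0,0,0,0,0,0,-1],[0.192,-0.165,0,0,0,1,-1],[0.192,-0.165,0,0,0,1,-1]]
  ]
}}

```text
time: 6.97
tool_pos: [0.455, 0.1297, 0.1025]
tcp_rot: [2.681, 1.637, 0.002]
wrist_force: [-0.7, 0.3, 0.1]
width: -0.0
grip_force: 0.0
```

{"api": "jog_arm", "payload": {
  "increments": [
    [[0.192,-0.165,0,0,0,1,-1],[0.192,-0.165,0,0,0,1,-1],[0.192,-0.165,0,0,0,1,-1],[0.192,-0.165,0,0,0,1,-1],[0.192,-0.165,0,0,0,1,-1]]
  ]
}}

```text
time: 7.38
tool_pos: [0.4537, 0.1678, 0.1024]
tcp_rot: [-3.013, -0.889, -0.001]
wrist_force: [0.5, 0.5, 0.1]
width: -0.004
grip_force: 0.0
```

{"api": "jog_arm", "payload": {
  "increments": [
    [[0.192,-0.165,0,0,0,1,-1],[0.192,-0.165,0,0,0,1,-1],[0.192,-0.165,0,0,0,1,-1],[0,0,0,0,0,0,-1],[0,0,0,0,0,0,-1]]
  ]
}}

```text
time: 7.8
tool_pos: [0.4624, 0.1886, 0.1025]
tcp_rot: [-3.113, -0.42, -0.001]
wrist_force: [-0.0, -0.9, -0.5]
width: -0.002
grip_force: 0.0
```

Run:
```python
from h import *
s=read_state(); im,d=viewer.read_camera("wrist")
R=Ro.from_rotvec(s['tcp_rot']).as_matrix(); print(s['tool_pos'],s['tcp_rot'],R.T@(np.array([.522,.1498,.1])-s['tool_pos']))
cv2.imwrite("pics/w5.png",im)
```

```text
[0.46237    0.18858517 0.1024601 ] [-3.11323458e+00 -4.20377774e-01 -1.13231920e-03] [0.04720597 0.05321141 0.00249411]
```

View pics/w5.png

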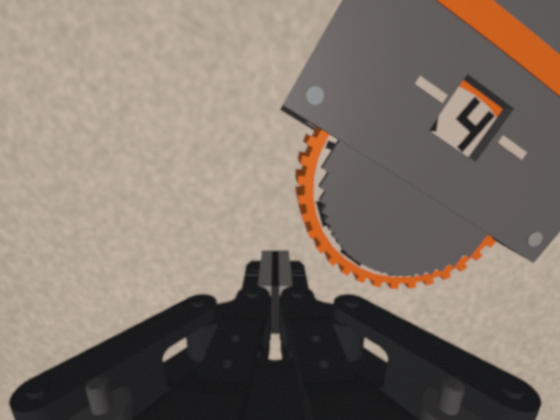

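The 4 sits a little right of centre (about 3.85), so about 41° remain. I re-engage and sweep about 38°, then check.

{"api": "jog_arm", "payload": {
  "increments": [
    [[0.1,0.15,0,0,0,0,-1],[0.08,0.11,0,0,0,0,-1],[0.08,0.1,0,0,0,0,-1],[0,0,0,0,0,0,-1],[-0.113,0.115,0,0,0,-0.8,-1]]
  ]
}}

```text
time: 8.27
tool_pos: [0.4693, 0.1759, 0.1021]
tcp_rot: [-3.092, -0.545, 0.004]
wrist_force: [-4.2, 3.1, 1.8]
width: 0.001
grip_force: 2.4
```

{"api": "jog_arm", "payload": {
  "increments": [
    [[-0.113,0.115,0,0,0,-0.8,-1],[-0.113,0.115,0,0,0,-0.8,-1],[-0.113,0.115,0,0,0,-0.8,-1],[-0.113,0.115,0,0,0,-0.8,-1],[-0.113,0.115,0,0,0,-0.8,-1]]
  ]
}}

```text
time: 8.68
tool_pos: [0.4627, 0.1519, 0.102]
tcp_rot: [-2.909, -1.182, 0.004]
wrist_force: [-3.3, 1.4, 2.5]
width: -0.002
grip_force: 2.0
```

{"api": "jog_arm", "payload": {
  "increments": [
    [[-0.113,0.115,0,0,0,-0.8,-1],[-0.113,0.115,0,0,0,-0.8,-1],[0,0,0,0,0,0,-1],[0,0,0,0,0,0,-1],[0,0,0,0,0,0,-1]]
  ]
}}

```text
time: 9.1
tool_pos: [0.4631, 0.142, 0.1019]
tcp_rot: [-2.806, -1.412, 0.005]
wrist_force: [-4.8, -2.5, 4.4]
width: -0.001
grip_force: 2.8
```

```bash
cat > rect.py <<'E'
from h import *
import sys
s=read_state(); im,d=viewer.read_camera("wrist"); R,t=wristRt(s); P=viewer.camera_params("wrist")
Rt=Ro.from_rotvec(s['tcp_rot']).as_matrix(); print(s['tcp_rot'],Rt.T@(np.array([.522,.1498,.1])-s['tool_pos']))
# rectified top view of the window at digit plane, 60x44 mm, box frame: up=+x, left=+y
c,sn=np.cos(np.radians(-15)),np.sin(np.radians(-15)); ex=np.array([c,sn,0]);ey=np.array([-sn,c,0])
pp=.0001; H,W=440,600
j,i=np.meshgrid(np.arange(W),np.arange(H)); X=np.array([.522,.1498,0])+ex*(.03+(H/2-i)*pp)[...,None]+ey*((W/2-j)*pp)[...,None]+[0,0,.061]
q=proj(P,X.reshape(-1,3),R,t).reshape(H,W,2).astype(np.float32)
o=cv2.remap(im,q[...,0].copy(),q[...,1].copy(),cv2.INTER_CUBIC); cv2.line(o,(300,0),(300,60),(0,255,0)); cv2.imwrite(sys.argv[1],o)
E
python3 rect.py pics/r1.png
```

```text
[-2.80593605 -1.41236011  0.00518724] [0.04137811 0.04265718 0.00168618]
```

View pics/r1.png

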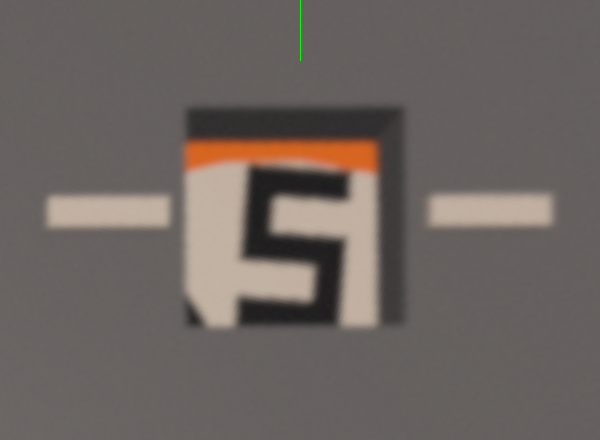

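The rectified view shows the 5 in the window, tilted about 4.5° clockwise (the parallax-corrected offset agrees). One more 4.5° nudge, then I retract and lift clear.

{"api": "jog_arm", "payload": {
  "increments": [
    [[-0.113,0.115,0,0,0,-0.8,-1],[0,0,0,0,0,0,-1],[0,0,0,0,0,0,-1],[-0.1,-0.1,0,0,0,0,-1],[-0.3,-0.3,0,0,0,0,-1]]
  ]
}}

```text
time: 9.57
tool_pos: [0.4508, 0.1345, 0.103]
tcp_rot: [2.743, 1.529, 0.007]
wrist_force: [0.6, 0.3, 0.7]
width: -0.001
grip_force: 0.0
```

{"api": "jog_arm", "payload": {
  "increments": [
    [[-0.3,-0.3,0,0,0,0,-1],[0,0,-0.8,0,0,0,-1],[0,0,-0.8,0,0,0,-1],[0,0,0,0,0,0,-1],[0,0,0,0,0,0,-1]]
  ]
}}

```text
time: 9.98
tool_pos: [0.4381, 0.1316, 0.1522]
tcp_rot: [2.742, 1.53, 0.009]
wrist_force: [-0.8, 0.2, -0.7]
width: -0.001
grip_force: 0.0
```

```bash
python3 rect.py pics/r2.png
python3 - <<'E'
from h import *
s=read_state();print(s['tool_pos'],s['wrist_force'])
im,_=viewer.read_camera("top");cv2.imwrite("pics/t2.png",im);b=cv2.imread("pics/top0.png")
print('lamp diff',cv2.absdiff(im,b)[140:265,315:430].mean(),cv2.absdiff(im,b)[200:225,360:390].max())
E
```

```text
[2.74186693 1.53005008 0.00913866] [0.05935702 0.06159005 0.05274028]
[0.43693959 0.13128407 0.15089849] [-0.38865879 -1.00530488 -0.23532057]
lamp diff 12.461797101449275 19
```

View pics/r2.png

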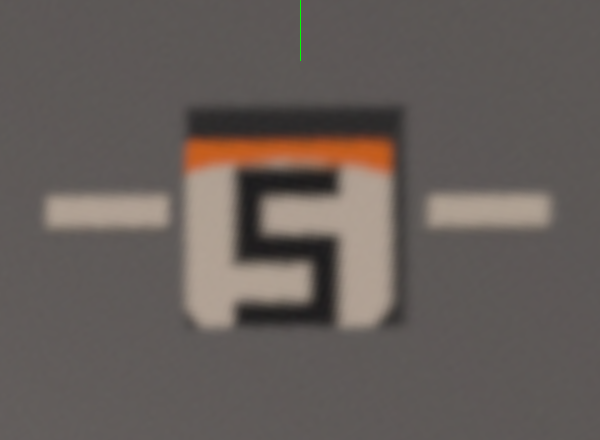

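The 5 is upright and centred (x about 287, plus about 10 px of parallax, against a window centre of 295). The arm is clear and never came near the lamp. Handing in.

```bash
python3 -c "
from workcell import bot
print(bot.finish_job())"
```

```text
the job is handed in; nothing more can be done
None
```

The timer's orange wheel is at 5, upright and centred in its window in the last camera view, the arm is clear, the lamp's blue wheel was never touched, and the job is handed in (no verdict was returned).

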